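# Fill up a gel-casting stand with the filler block that fits

### The job

One glass gel sandwich stands in the black casting stand: pinch it gently where it stands to find how thick it is and slide it gently back against the fixed black cheek, then take from the white rack the blue filler block that brings the stack to 31 mm and slide it gently down beside the glass, between it and the yellow pressure plate, until its foot rests on the gasket and glass and block stand upright, clamped by the sprung plate. Do not force it; leave the other two blocks in their rack and do not disturb the other glass or anything else on the bench.

Things in the scene. Friction and masses are not known exactly. Their poses are not given: they have to be found in the camera images.
- casting_stand: Black gel-casting stand, fixed, base 160 (x) x 130 (y) x 10 mm; origin: centre of its underside. Along its y come a fixed black cheek (face at y = -20 mm), the glass sandwich, room for the filler block, and the yellow pressure plate (face at y = +8 mm at rest): a space 28 mm wide. End guides bound it at x = -52 and +52 mm. Cheek, guides and plate all reach 54 mm above the table.
- gasket (a point): Point on top of the grey rubber gasket, the floor of that space, 12 mm above the table, midway between cheek and resting pressure plate (14 mm from each) and midway between the end guides; axes as the stand's. Glass drags on the rubber unless its weight is taken.
- pressure_plate (a joint): How far the yellow pressure plate is pushed back (to the stand's +y), m: 0 at rest, stop at 0.0045. Springs press it to the cheek: 2 N at rest, 0.8 N more per mm. Its top 9 mm lean outward by 4 mm as a lead-in. The push-back is sandwich + filler less 28 mm: the right stack, 31 mm, gives 3 mm; 27 mm or less stands loose, 35 mm does not go in.
- glass_rack: White drying rack 120 x 100 mm, 42 mm high, fixed, on the stand's -y side, holding the two glass sandwiches not wanted now; origin at the centre of its underside.
- filler_rack: White rack 110 (x) x 190 (y) x 72 mm high, fixed, with three slots 25 mm wide at y = -60, 0 and +60 mm of its own frame, slot floors 12 mm above the table; holds the filler blocks upright (a disturbed one may lean in its slot by up to 0.2 rad). Origin at the centre of its underside.
- sandwich_1: Upright glass sandwich (two plates, grey spacers between), 100 mm wide along its x, 82 mm tall, thickness along its y; origin: centre of its underside. The three are 8, 12 and 16 mm thick, otherwise alike; which is which is not told. The one in the casting stand stands free, some 3 to 10 mm off the fixed cheek, with 40 mm showing above it. 0.1 to 0.5 kg.
- sandwich_2: Upright glass sandwich (two plates, grey spacers between), 100 mm wide along its x, 82 mm tall, thickness along its y; origin: centre of its underside. The three are 8, 12 and 16 mm thick, otherwise alike; which is which is not told. The one in the casting stand stands free, some 3 to 10 mm off the fixed cheek, with 40 mm showing above it. 0.1 to 0.5 kg.
- sandwich_3: Upright glass sandwich (two plates, grey spacers between), 100 mm wide along its x, 82 mm tall, thickness along its y; origin: centre of its underside. The three are 8, 12 and 16 mm thick, otherwise alike; which is which is not told. The one in the casting stand stands free, some 3 to 10 mm off the fixed cheek, with 40 mm showing above it. 0.1 to 0.5 kg.
- filler_1: Upright blue clear acrylic filler block in its rack, one thickness all over (along its y): body 96 mm wide (its x), 80 mm tall; on top a grip tab 44 mm wide, rising 55 mm more (135 mm in all). Foot chamfered 3 mm over 8 mm on both faces. The three are 15, 19 and 23 mm thick, otherwise alike; which is which is not told. Origin: centre of its underside. 0.1 to 0.3 kg.
- filler_2: Upright blue clear acrylic filler block in its rack, one thickness all over (along its y): body 96 mm wide (its x), 80 mm tall; on top a grip tab 44 mm wide, rising 55 mm more (135 mm in all). Foot chamfered 3 mm over 8 mm on both faces. The three are 15, 19 and 23 mm thick, otherwise alike; which is which is not told. Origin: centre of its underside. 0.1 to 0.3 kg.
- filler_3: Upright blue clear acrylic filler block in its rack, one thickness all over (along its y): body 96 mm wide (its x), 80 mm tall; on top a grip tab 44 mm wide, rising 55 mm more (135 mm in all). Foot chamfered 3 mm over 8 mm on both faces. The three are 15, 19 and 23 mm thick, otherwise alike; which is which is not told. Origin: centre of its underside. 0.1 to 0.3 kg.
- buffer_bottle: White reagent bottle with a blue cap, 64 mm across, 150 mm tall; origin at the centre of its underside. Bystander.
- beaker: Clear beaker, 72 mm across, 85 mm tall; origin at the centre of its underside. Bystander.
- tip_box: Pipette-tip box, grey with an orange lid, 86 x 124 x 70 mm; origin at the centre of its underside. Bystander.
- gel_comb: Green gel comb lying flat, 120 mm long, 26 mm wide, 4 mm thick; origin under its spine. Bystander.
- tube_rack: Blue microtube block with white caps, 100 x 60 x 40 mm; origin at the centre of its underside. Bystander.
Not all that is in view belongs to the job. What is shaped like the casting_stand but green or red is not meant.

How it is judged:
By the outcome, as a careful person would: the job done as asked, in the order asked, and still so for the second after the job is handed in, with the robot touching nothing.
It also fails if it takes over 67 s, if anything falls off the work surface, if the arm or the gripper's body presses on something with over 40 N, if the wrist force passes 120 N, or if a joint passes its speed limit or range.

### The arm

A 6-joint arm with a two-finger parallel gripper is mounted at the origin on the work surface. World frame = base frame: x ahead of the robot, y to its left, z up, the work surface at z = 0. Lengths are in m, angles in rad, forces in N, time in s.
With the tool pointing down it reaches from about 0.3 to 1 m from the base axis. Payload 5.1 kg.
Tool frame: the origin (TCP) lies between the finger pads; the fingertips stand 8 mm ahead of it and the grasp point (between the pads) lies 11 mm behind it (robot.tip_reach is the distance from the TCP to the fingertips, in m); z points along the fingers, y is the line along which they close (so a half turn about z gives the same grasp; the last joint's range is limited). The gripper opens to 95 mm and grips with 3 to 60 N. Pads are 20 mm wide; open, the fingers measure 119 mm over their backs; the gripper's body (75 mm by 180 mm) begins 59 mm behind the grasp point.
Start: joints at [1.105, 0.124, 1.65, -0, 1.367, -0.083], TCP at [0.243, 0.603, 0.201] pointing down, gripper open.
Joint ranges: [-2.61, 2.61], [-1.02, 2.33], [0.03, 2.71], [-1.35, 4.49], [0.32, 2.68], [-2.91, 2.91]. Speed limits (rad/s): [2.57, 2.57, 3.14, 3.14, 3.14, 3.14].

### API

Orientations are given as a 3x3 rotation matrix whose columns are the frame's x, y, z axes.
In Python, from rig import robot gives the robot as it stands.
- The arm moves only by the tool servo_tool, never from a script. Its argument "deltas" is a list that holds one entry, the list of rows, each a list of 7 numbers: the shift along the tool's x, y, z in units of 60 mm (1.0 is 60 mm), then the turn, a rotation vector about the tool's x, y, z in units of 10 degrees (1.0 is 10 degrees), then the closure, from 0 (fully open) to 1 (shut). A call has 1 to 12 rows; each row shifts and turns the commanded pose from where the row before left it, along the tool's axes as they then stand; what a row does not reach is not made up. A row lasts 1/8 s, in which the tool goes at most 62.5 mm and 10.7 degrees, less where a joint would pass 70% of its speed; a pose out of reach is approached as far as the arm can. A call is refused whole if a number of a shift passes 1 or a number of a turn 1, either way. A call with a gripper value outside its range is refused whole. The fingers move at their own pace and stop on an object; "grip_force" is the grip in N (left out, the last holds). Time passes only in rows, so rows that do not move let the fingers close. It gives the time, the measured TCP pose, the force, the opening and the grip force at its end, in the units of the state.
- robot.get_obs(): the state, without advancing time (a new reading comes with each control period).
- robot.snapshot(name): name is "scene" or "top" or "wrist"; returns a dict with "img" (384x512x3 uint8, red, green, blue), "range_z" (384x512 float32, m along the optical axis (not along the pixel's ray), 0 where there is no reading), "mtx" (3x3 intrinsics, pixels), "R" (3x3) and "t" (3): a world point X has camera coordinates R X + t. Camera axes: x right, y down, z forward; pixel columns grow to the right and rows downward; lengths in m; the calibration is good to about 2 mm. A picture is of the moment at which its call begins.
- robot.sign_off(): hands the job in; it is judged then, once.
The state is a dict: "t": time; "joint_positions": joint angles; "qd": joint speeds; "joint_efforts": joint torques, N m; "eef_pos": TCP position; "tcp_rot": TCP orientation; "ft_force": force on the tool from outside, world axes, zero at the start; "ft_torque": the same for the moment, N m; "finger_gap": finger opening in m; "finger_force": force on a finger pad.
Only numpy, scipy, OpenCV 4.12 (cv2) and the standard library are available. Lean on these libraries where they do the work, as an engineer would, in place of code of your own. Each camera call takes 0.05 s, during which the arm holds its last target. There are 200 camera calls.

## Working session

There is one attempt and no reset: what is moved stays moved. The work goes in short steps, Python scripts to look and compute and a tool call to move; the robot and the scene stay as the last step left them, time stands still between calls to the robot, and variables do not carry over. Pictures are saved under pics/ and viewed, at most 10 in all, crops included, and the job is handed in when it is done.

Besides the shell and the picture viewer there is one more tool, called after "Call:" as name(argument=value, ...), one argument or row to a line, values as JSON. servo_tool: Moves the arm, as the interface text tells. Its arguments: {"type":"object","properties":{"deltas":{"type":"array"},"grip_force":{"type":"number"}},"required":["deltas"]}

```bash
ls; mkdir -p pics
python3 - <<'E'
from rig import robot
import cv2,numpy as np
o=robot.get_obs();print({k:np.round(v,3).tolist() for k,v in o.items()})
for n in ["scene","top"]:
    s=robot.snapshot(n);cv2.imwrite(f"pics/{n}0.png",cv2.cvtColor(s["img"],cv2.COLOR_RGB2BGR))
    np.savez(f"{n}0.npz",**s);print(n,s["mtx"].tolist(),np.round(s["R"],3).tolist(),np.round(s["t"],3), (s["range_z"]>0).mean())
E
```

```text
pics
{'t': 0.0, 'joint_positions': [1.105, 0.125, 1.652, -0.0, 1.367, -0.083], 'qd': [0.001, 0.001, -0.001, 0.002, -0.002, -0.001], 'joint_efforts': [-0.0, -41.761, -35.993, 0.077, 0.049, -0.0], 'eef_pos': [0.243, 0.602, 0.2], 'tcp_rot': [[-0.928, 0.373, -0.001], [0.373, 0.928, -0.002], [0.0, -0.002, -1.0]], 'ft_force': [0.917, -0.543, -0.136], 'ft_torque': [0.022, 0.028, 0.041], 'finger_force': 0.0, 'finger_gap': 0.095}
scene [[452.50850438972725, 0.0, 258.6161495774596], [0.0, 452.50850438972725, 189.32786636035326], [0.0, 0.0, 1.0]] [[-0.169, 0.985, 0.017], [0.763, 0.142, -0.631], [-0.624, -0.094, -0.776]] [ 0.128 -0.374  2.089] 0.990509033203125
top [[462.2431508278114, 0.0, 262.1354196989884], [0.0, 462.2431508278114, 191.87710070259726], [0.0, 0.0, 1.0]] [[-0.077, -0.997, 0.006], [-0.974, 0.074, -0.212], [0.211, -0.022, -0.977]] [0.004 0.547 1.401] 0.9958292643229166
```

View pics/scene0.png

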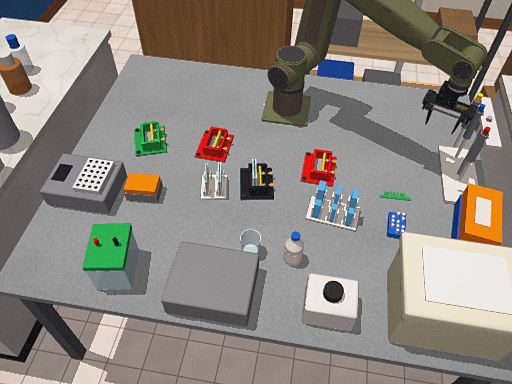

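View pics/top0.png

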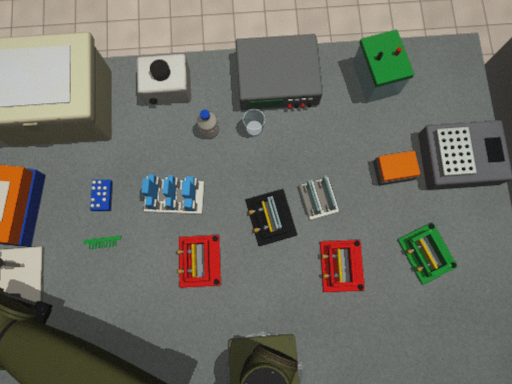

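The scene view shows the black stand at (257,180), and the top view shows it at (271,217). Lookalikes in the top view are red at (200,261) and (342,265) and green at (427,252). The white glass rack is at (319,197), and the filler rack with its three blue blocks is at (173,195). I choose the black stand, whose plate knobs face world +y. Next comes one close crop and measurements.

```bash
cat > h.py <<'E'
import numpy as np,cv2
def cloud(s):
    z=s["range_z"];v,u=np.mgrid[:z.shape[0],:z.shape[1]]
    K=s["mtx"];c=np.stack([(u-K[0,2])/K[0,0]*z,(v-K[1,2])/K[1,1]*z,z],-1)
    X=(c-s["t"])@s["R"]  # R^T(c-t)
    X[z<=0]=np.nan
    return X
def load(n): return dict(np.load(n+".npz"))
def take(n,tag):
    from rig import robot
    s=robot.snapshot(n);np.savez(tag+".npz",**s);return s
def crop(s,u0,u1,v0,v1,f,name):
    im=cv2.cvtColor(s["img"][v0:v1,u0:u1],cv2.COLOR_RGB2BGR)
    cv2.imwrite(name,cv2.resize(im,None,fx=f,fy=f,interpolation=cv2.INTER_CUBIC))
E
python3 - <<'E'
from h import *
s=load("top0");X=cloud(s);im=s["img"].astype(int)
hsv=cv2.cvtColor(s["img"],cv2.COLOR_RGB2HSV)
crop(s,130,350,165,255,3.6,"pics/c0.png")
# bench height
print("bench z",np.nanmedian(X[300:330,200:220,2]))
def rect(m,name):
    P=X[m];P=P[~np.isnan(P[:,0])]
    r=cv2.minAreaRect((P[:,:2]*1000).astype(np.float32));print(name,len(P),np.round(r[0],1),np.round(r[1],1),round(r[2],1),"z",np.round(np.percentile(P[:,2],[2,50,98]),3))
box=np.zeros(im.shape[:2],bool);box[170:250,235:300]=1
dark=box&(im.max(-1)<45)
rect(dark,"black all"); rect(dark&(np.abs(X[...,2]-.010)<.006),"black base");rect(dark&(np.abs(X[...,2]-.054)<.006),"black top")
yel=box&(hsv[...,0]>18)&(hsv[...,0]<34)&(hsv[...,1]>120)&(hsv[...,2]>80);rect(yel,"yellow");rect(yel&(X[...,2]>.048),"ytop")
rect(box&(X[...,2]>.085),"glass top")
box2=np.zeros_like(box);box2[165:220,135:210]=1
bl=box2&(hsv[...,0]>90)&(hsv[...,0]<125)&(hsv[...,1]>70)
n,l,st,c=cv2.connectedComponentsWithStats((bl&(X[...,2]>.138)).astype(np.uint8))
for i in range(1,n):
    if st[i,4]>15: rect(l==i,f"tab{c[i]}")
wh=box2&(hsv[...,1]<40)&(np.abs(X[...,2]-.072)<.006);rect(wh,"frack")
E
```

```text
bench z -0.0001639247183885134
black all 1324 [472.9 -59.2] [157.9 126.6] 11.8 z [0.004 0.013 0.059]
black base 810 [472.7 -59.3] [157.4 126.5] 11.8 z [0.005 0.01  0.015]
black top 295 [472.7 -55.6] [128.8  76.2] 11.6 z [0.049 0.053 0.059]
yellow 128 [467.6 -25. ] [102.5  54.2] 12.5 z [0.005 0.049 0.058]
ytop 66 [470.8 -47.7] [96.8  7.1] 11.8 z [0.048 0.054 0.058]
glass top 142 [475.1 -70. ] [99.6 16.4] 11.5 z [0.086 0.094 0.101]
tab[145.66972477 185.        ] 109 [574.4 307.4] [20.7 44.3] 84.6 z [0.14  0.147 0.153]
tab[165.78823529 186.2       ] 85 [567.3 248. ] [15.7 44.2] 85.2 z [0.141 0.147 0.153]
tab[186.02419355 187.05645161] 124 [558.8 188.3] [23.6 44.1] 84.7 z [0.14  0.148 0.153]
frack 133 [566.7 248.3] [157.6  96.8] 83.1 z [0.067 0.072 0.077]
```

View pics/c0.png

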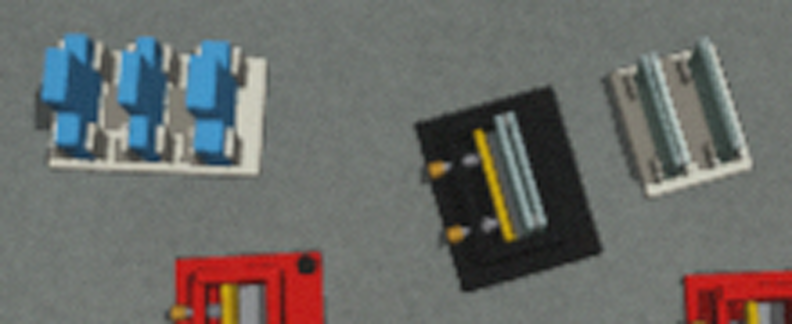

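The crop shows the black stand with a glass sandwich at about (525,170) and the yellow plate at (497,185). The filler blocks have tabs at (55,75), (140,80) and (205,85), reading about 19, 15 and 23 mm. The stand's yaw is about 11.8° and the filler rack's is about -5.4°. All the sizes match the description, so I'll go above the glass for a wrist view.

Call:
servo_tool(
  deltas=[
    [[0, 0, -0.3, 0, 0, -0.84, 0.2], [0, 0, -0.3, 0, 0, -0.84, 0.4], [0, 0, -0.3, 0, 0, -0.84, 0.4], [0, 0, -0.3, 0, 0, -0.85, 0.4]],
  ],
  grip_force=4,
)

```text
t: 0.6
eef_pos: [0.2427, 0.6026, 0.2729]
tcp_rot: [[-0.978, -0.209, -0.001], [-0.209, 0.978, -0.001], [0.001, -0.001, -1.0]]
ft_force: [-0.5, -0.4, -0.3]
finger_gap: 0.0608
finger_force: 0.0
```

Call:
servo_tool(
  deltas=[
    [[-0.13, -0.9, 0, 0, 0, 0, 0.4], [-0.13, -0.9, 0, 0, 0, 0, 0.4], [-0.13, -0.9, 0, 0, 0, 0, 0.4], [-0.13, -0.9, 0, 0, 0, 0, 0.4], [-0.13, -0.9, 0, 0, 0, 0, 0.4], [-0.13, -0.9, 0, 0, 0, 0, 0.4], [-0.13, -0.9, 0, 0, 0, 0, 0.4], [-0.13, -0.9, 0, 0, 0, 0, 0.4], [-0.13, -0.9, 0, 0, 0, 0, 0.4], [-0.13, -0.9, 0, 0, 0, 0, 0.4], [-0.13, -0.9, 0, 0, 0, 0, 0.4], [-0.06, -0.9, 0, 0, 0, 0, 0.4]],
  ],
)

```text
t: 2.1
eef_pos: [0.4626, -0.015, 0.2727]
tcp_rot: [[-0.979, -0.204, -0.0], [-0.204, 0.979, 0.0], [0.0, 0.0, -1.0]]
ft_force: [-0.2, -0.5, 0.6]
finger_gap: 0.057
finger_force: 0.0
```

```bash
cat >> h.py <<'E'
YS=np.deg2rad(11.8)
def plan(target,yawx_deg,o=None):
    """deltas in tool axes (mm) to target TCP and yaw error in deg (about tool z)"""
    if o is None:
        from rig import robot;o=robot.get_obs()
    R=o["tcp_rot"];d=R.T@(np.array(target)-o["eef_pos"])
    a=np.deg2rad(yawx_deg);Rd=np.array([[np.cos(a),np.sin(a),0],[np.sin(a),-np.cos(a),0],[0,0,-1]])
    rv=cv2.Rodrigues(R.T@Rd)[0].ravel()
    print("t",round(float(o["t"]),2),"tcp",np.round(o["eef_pos"]*1000,1),"F",np.round(o["ft_force"],1),"gap",round(o["finger_gap"]*1000,2),"delta mm",np.round(d*1000,1),"units",np.round(d/.06,3),"turn units",np.round(np.rad2deg(rv)/10,3))
E
python3 - <<'E'
from h import *
plan([.475,-.07,.25],191.8)
s=take("wrist","w0");crop(s,0,512,0,384,1,"pics/w0.png")
E
```

```text
t 2.1 tcp [462.6 -15.  272.7] F [-0.2 -0.5  0.6] gap 56.96 delta mm [ -0.9 -56.4  22.6] units [-0.016 -0.94   0.377] turn units [ 0.001 -0.001 -0.004]
```

View pics/w0.png

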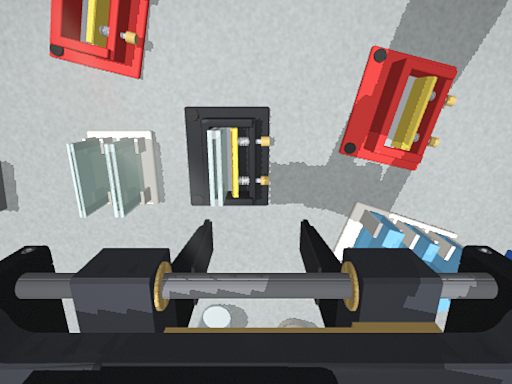

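The wrist view shows the black stand at (228,155), the glass at about (215,165), the plate at (235,160), and the fingers at (205,240) and (305,240). I'll measure from this frame.

Run:
```python
from h import *
s=load("w0");X=cloud(s);im=s["img"].astype(int);hsv=cv2.cvtColor(s["img"],cv2.COLOR_RGB2HSV)
def rect(m,name):
    P=X[m];P=P[~np.isnan(P[:,0])]
    if len(P)<5: print(name,len(P));return
    r=cv2.minAreaRect((P[:,:2]*1000).astype(np.float32));print(name,len(P),np.round(r[0],1),np.round(r[1],1),round(r[2],1),"z",np.round(np.percentile(P[:,2],[2,50,98]),3))
box=np.zeros(im.shape[:2],bool);box[100:212,180:276]=1
dark=box&(im.max(-1)<60)
rect(dark&(np.abs(X[...,2]-.01)<.005),"base");rect(box&(X[...,2]>.088),"glass")
yel=box&(hsv[...,0]>18)&(hsv[...,0]<34)&(hsv[...,1]>120)&(hsv[...,2]>80)&(X[...,2]>.05);rect(yel,"ytop")
# local-frame profile
B=np.array([.4728,-.0593]);c,sn=np.cos(YS),np.sin(YS)
L=(X[...,:2]-B)@np.array([[c,-sn],[sn,c]])*1000
m=box&(abs(L[...,0])<35)
for y in range(-40,24,2):
    k=m&(L[...,1]>=y)&(L[...,1]<y+2); 
    if k.any(): print(y,k.sum(),np.round(np.percentile(X[k][:,2]*1000,[5,50,95])),im[k].mean(0).astype(int))
g=box&(X[...,2]>.088)
for a,b in[(-50,-25),(-25,0),(0,25),(25,50)]:
    k=g&(L[...,0]>a)&(L[...,0]<b);print(a,np.round([L[k][:,1].min(),L[k][:,1].max()],1))
```

```text
base 1204 [470.7 -58.8] [155.2 126.9] 11.7 z [0.008 0.01  0.012]
glass 764 [473.2 -68.3] [99.6 16.3] 11.8 z [0.089 0.094 0.095]
ytop 335 [468.2 -46.6] [102.5   7.6] 11.5 z [0.05  0.053 0.055]
-34 5 [51. 52. 52.] [58 61 63]
-32 57 [53. 54. 55.] [61 63 65]
-30 69 [53. 54. 55.] [66 68 71]
-28 67 [53. 54. 55.] [63 65 68]
-26 66 [53. 54. 55.] [63 66 69]
-24 1 [54. 54. 54.] [134 148 150]
-18 39 [92. 94. 95.] [192 208 211]
-16 81 [92. 94. 95.] [230 245 247]
-14 92 [75. 94. 95.] [222 237 239]
-12 207 [59. 78. 94.] [128 144 141]
-8 15 [93. 94. 95.] [168 185 184]
-6 81 [93. 94. 95.] [210 226 227]
-4 82 [93. 94. 95.] [219 235 237]
-2 378 [12. 59. 94.] [143 158 156]
0 59 [11. 12. 13.] [161 165 170]
2 52 [11. 12. 13.] [161 166 176]
4 12 [11. 12. 13.] [172 171 160]
6 18 [45. 45. 46.] [172 167 146]
8 49 [46. 48. 50.] [174 159 102]
10 53 [50. 53. 55.] [209 187  73]
12 66 [52. 53. 55.] [254 243 116]
14 113 [10. 52. 54.] [246 235 110]
16 85 [ 9. 12. 52.] [153 148  86]
18 65 [ 9. 10. 37.] [65 68 77]
20 62 [ 8. 11. 37.] [81 82 86]
22 48 [ 9. 11. 36.] [ 98 100 103]
-50 [-17.   -0.8]
-25 [-17.   -0.9]
0 [-16.9  -0.9]
25 [-17.  -1.]
```

The pinch target is TCP (473,-69,70). I'll go sideways, then down.

Call:
servo_tool(
  deltas=[
    [[0, -0.46, 0, 0, 0, 0, 0.4], [0.014, -0.457, 0, 0, 0, 0, 0.4], [0, 0, 0.8, 0, 0, 0, 0.4], [0, 0, 0.8, 0, 0, 0, 0.4], [0, 0, 0.8, 0, 0, 0, 0.4], [0, 0, 0.6, 0, 0, 0, 0.4], [0, 0, 0.2, 0, 0, 0, 0.4], [0, 0, 0.18, 0, 0, 0, 0.4], [0, 0, 0, 0, 0, 0, 0.6], [0, 0, 0, 0, 0, 0, 0.7]],
  ],
  grip_force=3,
)

```text
t: 3.4
eef_pos: [0.474, -0.0675, 0.0717]
tcp_rot: [[-0.979, -0.204, 0.002], [-0.204, 0.979, -0.001], [-0.002, -0.001, -1.0]]
ft_force: [0.0, 0.3, -0.1]
finger_gap: 0.0422
finger_force: 0.0
```

Call:
servo_tool(
  deltas=[
    [[0, 0, 0, 0, 0, 0, 0.75], [0, 0, 0, 0, 0, 0, 0.77], [0, 0, 0, 0, 0, 0, 0.79]],
  ],
)

```text
t: 3.78
eef_pos: [0.473, -0.0673, 0.0705]
tcp_rot: [[-0.979, -0.204, 0.0], [-0.204, 0.979, -0.0], [-0.0, -0.0, -1.0]]
ft_force: [-0.1, 0.1, -0.8]
finger_gap: 0.0206
finger_force: 0.0
```

Call:
servo_tool(
  deltas=[
    [[0, -0.018, 0, 0, 0, 0, 0.8], [0, 0, 0, 0, 0, 0, 0.81], [0, 0, 0, 0, 0, 0, 0.82], [0, 0, 0, 0, 0, 0, 0.83], [0, 0, 0, 0, 0, 0, 0.85], [0, 0, 0, 0, 0, 0, 0.9], [0, 0, 0, 0, 0, 0, 0.95], [0, 0, 0, 0, 0, 0, 0.95], [0, 0, 0, 0, 0, 0, 0.95]],
  ],
  grip_force=3,
)

```text
t: 4.9
eef_pos: [0.4731, -0.0682, 0.0702]
tcp_rot: [[-0.979, -0.204, -0.0], [-0.204, 0.979, 0.0], [0.0, 0.0, -1.0]]
ft_force: [-0.7, 1.5, 0.4]
finger_gap: 0.0158
finger_force: 3.0
```

The gap is 15.8 mm, so the glass is 16 mm and the 15 mm filler (the middle one) is needed. I'll take the glass's weight and ease it toward the cheek.

Call:
servo_tool(
  deltas=[
    [[0, 0, 0, 0, 0, 0, 0.95], [0, 0, 0, 0, 0, 0, 0.95], [0, 0, -0.01, 0, 0, 0, 0.95], [0, 0, -0.01, 0, 0, 0, 0.95], [0, 0, -0.01, 0, 0, 0, 0.95], [0, 0, 0, 0, 0, 0, 0.95], [0, 0, 0, 0, 0, 0, 0.95]],
  ],
  grip_force=12,
)

```text
t: 5.78
eef_pos: [0.473, -0.0683, 0.072]
tcp_rot: [[-0.979, -0.204, -0.0], [-0.204, 0.979, -0.0], [0.0, 0.0, -1.0]]
ft_force: [-0.6, -0.8, -3.4]
finger_gap: 0.0159
finger_force: 12.0
```

Call:
servo_tool(
  deltas=[
    [[0, -0.01, 0, 0, 0, 0, 0.95], [0, -0.01, 0, 0, 0, 0, 0.95], [0, -0.01, 0, 0, 0, 0, 0.95], [0, 0, 0, 0, 0, 0, 0.95]],
  ],
)

```text
t: 6.28
eef_pos: [0.4735, -0.0701, 0.0721]
tcp_rot: [[-0.979, -0.204, -0.0], [-0.204, 0.979, 0.0], [0.0, 0.0, -1.0]]
ft_force: [0.9, 0.2, -3.5]
finger_gap: 0.0158
finger_force: 12.0
```

Call:
servo_tool(
  deltas=[
    [[0, -0.008, 0, 0, 0, 0, 0.95], [0, 0, 0, 0, 0, 0, 0.95], [0, -0.008, 0, 0, 0, 0, 0.95], [0, 0, 0, 0, 0, 0, 0.95]],
  ],
)

```text
t: 6.78
eef_pos: [0.4736, -0.071, 0.072]
tcp_rot: [[-0.979, -0.204, -0.0], [-0.204, 0.979, 0.0], [0.0, 0.0, -1.0]]
ft_force: [-0.9, -0.2, -3.4]
finger_gap: 0.016
finger_force: 12.0
```

Call:
servo_tool(
  deltas=[
    [[0, -0.006, 0, 0, 0, 0, 0.95], [0, 0, 0, 0, 0, 0, 0.95]],
  ],
)

```text
t: 7.02
eef_pos: [0.4737, -0.0711, 0.0721]
tcp_rot: [[-0.979, -0.204, -0.0], [-0.204, 0.979, 0.001], [0.0, 0.001, -1.0]]
ft_force: [0.1, 2.1, -2.2]
finger_gap: 0.0155
finger_force: 12.0
```

Call:
servo_tool(
  deltas=[
    [[0, -0.006, 0, 0, 0, 0, 0.95], [0, 0, 0, 0, 0, 0, 0.95]],
  ],
)

```text
t: 7.28
eef_pos: [0.4737, -0.0712, 0.0721]
tcp_rot: [[-0.979, -0.204, -0.0], [-0.204, 0.979, 0.001], [0.0, 0.001, -1.0]]
ft_force: [-0.4, 3.4, -2.6]
finger_gap: 0.0158
finger_force: 12.0
```

Call:
servo_tool(
  deltas=[
    [[0, -0.006, 0, 0, 0, 0, 0.95], [0, 0, 0, 0, 0, 0, 0.95]],
  ],
)

```text
t: 7.52
eef_pos: [0.4737, -0.0714, 0.0721]
tcp_rot: [[-0.979, -0.204, -0.0], [-0.204, 0.979, 0.002], [0.0, 0.002, -1.0]]
ft_force: [-2.6, 5.2, -1.2]
finger_gap: 0.0155
finger_force: 12.1
```

The force rise shows the glass is on the cheek. I'll lower it onto the gasket and release.

Call:
servo_tool(
  deltas=[
    [[0, 0.006, 0.01, 0, 0, 0, 0.95], [0, 0.004, 0.01, 0, 0, 0, 0.95], [0, 0, 0.01, 0, 0, 0, 0.95], [0, 0, 0.004, 0, 0, 0, 0.95], [0, 0, 0, 0, 0, 0, 0.95]],
  ],
)

```text
t: 8.15
eef_pos: [0.4739, -0.0713, 0.0703]
tcp_rot: [[-0.979, -0.204, 0.0], [-0.204, 0.979, 0.001], [-0.0, 0.001, -1.0]]
ft_force: [-1.3, 5.8, 0.7]
finger_gap: 0.0158
finger_force: 12.0
```

Call:
servo_tool(
  deltas=[
    [[0, 0, 0, 0, 0, 0, 0.95], [0, 0, 0, 0, 0, 0, 0.95]],
  ],
  grip_force=3,
)

```text
t: 8.4
eef_pos: [0.4741, -0.0717, 0.0705]
tcp_rot: [[-0.979, -0.204, 0.001], [-0.204, 0.979, -0.001], [-0.0, -0.001, -1.0]]
ft_force: [-2.1, 3.4, 1.9]
finger_gap: 0.016
finger_force: 3.0
```

Call:
servo_tool(
  deltas=[
    [[0, 0, 0, 0, 0, 0, 0.82], [0, 0, 0, 0, 0, 0, 0.8], [0, 0, 0, 0, 0, 0, 0.75], [0, 0, 0, 0, 0, 0, 0.7], [0, 0, 0, 0, 0, 0, 0.65], [0, 0, -0.5, 0, 0, 0, 0.6], [0, 0, -0.9, 0, 0, 0, 0.6], [0, 0, -0.9, 0, 0, 0, 0.6], [0, 0, -0.9, 0, 0, 0, 0.6]],
  ],
)

```text
t: 9.52
eef_pos: [0.4735, -0.0715, 0.2637]
tcp_rot: [[-0.979, -0.204, 0.0], [-0.204, 0.979, -0.0], [-0.0, -0.0, -1.0]]
ft_force: [1.3, 0.5, 0.0]
finger_gap: 0.0383
finger_force: 0.0
```

Run:
```python
from h import *
X0=load("w0")
s=take("wrist","w1");X=cloud(s);im=s["img"].astype(int)
plan([.567,.248,.22],174.6)
P=X[(X[...,2]>.088)&(X[...,2]<.1)&(np.hypot(X[...,0]-.4737,X[...,1]+.0712)<.06)]
r=cv2.minAreaRect((P[:,:2]*1000).astype(np.float32));print("glass",len(P),r)
c,sn=np.cos(YS),np.sin(YS)
L=(X[...,:2]-[.4737,-.0712])@np.array([[c,-sn],[sn,c]])*1000
L[...,1]-=12
m=(abs(L[...,0])<35)&(abs(L[...,1])<40)
for y in range(-36,20,2):
    k=m&(L[...,1]>=y)&(L[...,1]<y+2)
    if k.any(): print(y,k.sum(),np.round(np.percentile(X[k][:,2]*1000,[5,50,95])),im[k].mean(0).astype(int))
```

```text
t 9.57 tcp [476.9 -72.4 272.8] F [1.8 0.2 5.5] gap 37.58 delta mm [-152.9  295.6   52.8] units [-2.548  4.927  0.88 ] turn units [-0.026  0.074  1.717]
glass 715 ((473.3276672363281, -70.45619201660156), (99.321533203125, 15.86076831817627), 11.645416259765625)
-36 1270 [290. 379. 399.] [46 47 50]
-34 2186 [307. 372. 398.] [53 50 45]
-32 1067 [ 55. 372. 399.] [49 49 49]
-30 695 [ 54. 390. 401.] [58 59 60]
-28 710 [ 54. 391. 401.] [57 57 58]
-26 706 [ 54. 391. 401.] [56 56 57]
-24 725 [ 54. 391. 401.] [56 57 58]
-22 696 [ 53. 391. 401.] [54 54 55]
-20 689 [ 94. 391. 401.] [66 67 68]
-18 759 [ 94. 390. 401.] [81 84 85]
-16 725 [ 92. 391. 401.] [77 79 80]
-14 709 [ 13. 391. 401.] [67 68 69]
-12 670 [ 13. 392. 401.] [62 62 64]
-10 744 [ 13. 390. 401.] [72 73 74]
-8 742 [ 93. 390. 401.] [79 81 82]
-6 698 [ 94. 391. 401.] [66 68 68]
-4 707 [ 94. 391. 401.] [64 65 66]
-2 675 [ 13. 391. 401.] [61 62 63]
0 695 [ 12. 391. 401.] [57 58 59]
2 678 [ 12. 392. 401.] [59 59 60]
4 652 [ 12. 390. 398.] [68 69 70]
6 2104 [ 46. 366. 397.] [67 64 55]
8 1567 [282. 378. 398.] [51 50 46]
10 1286 [ 54. 379. 398.] [55 54 49]
12 1221 [ 54. 379. 398.] [56 56 50]
14 1151 [ 53. 379. 398.] [59 59 52]
16 1051 [362. 379. 398.] [54 54 52]
18 1024 [364. 379. 398.] [51 51 52]
```

The glass stands against the cheek with its top at 94 mm and its face where expected. Next I'll look at the filler rack, aiming for the middle block.

Call:
servo_tool(
  deltas=[
    [[-0.57, 0.78, 0, 0, 0, 0, 0.6], [-0.57, 0.78, 0, 0, 0, 0, 0.6], [-0.57, 0.78, 0, 0, 0, 0, 0.6], [-0.57, 0.78, 0, 0, 0, 0, 0.6], [-0.57, 0.78, 0, 0, 0, 0, 0.6], [-0.57, 0.78, 0, 0, 0, 0, 0.6], [0, 0, 0, 0, 0, 0.86, 0.6], [0, 0, 0, 0, 0, 0.86, 0.6], [0, 0, 0, 0, 0, 0, 0.6], [0, 0, 0, 0, 0, 0, 0.6]],
  ],
)

```text
t: 10.82
eef_pos: [0.6174, 0.2451, 0.2619]
tcp_rot: [[-0.996, 0.093, -0.0], [0.093, 0.996, -0.0], [0.0, -0.0, -1.0]]
ft_force: [0.1, 0.4, -0.1]
finger_gap: 0.0383
finger_force: 0.0
```

Run:
```python
from h import *
s=take("wrist","w2");X=cloud(s);hsv=cv2.cvtColor(s["img"],cv2.COLOR_RGB2HSV)
plan([.567,.248,.115],174.8)
crop(s,0,512,0,384,1,"pics/w2.png")
bl=(hsv[...,0]>90)&(hsv[...,0]<125)&(hsv[...,1]>60)
def comps(m,nm):
    n,l,st,c=cv2.connectedComponentsWithStats(m.astype(np.uint8))
    for i in range(1,n):
        if st[i,4]>40:
            P=X[l==i];r=cv2.minAreaRect((P[:,:2]*1000).astype(np.float32));print(nm,c[i].astype(int),st[i,4],np.round(r[0],1),np.round(r[1],1),round(r[2],1),"z",np.round(np.percentile(P[:,2],[5,50,95]),3))
comps(bl&(abs(X[...,2]-.147)<.003),"tab")
comps(bl&(abs(X[...,2]-.092)<.003),"shoulder")
```

```text
t 10.88 tcp [617.4 245.  262. ] F [ 0.2 -0.7  0.3] gap 37.92 delta mm [ 50.4  -1.7 147. ] units [ 0.841 -0.029  2.449] turn units [-0.     0.    -0.015]
tab [197 130] 975 [556.8 190.5] [23.2 44. ] 83.6 z [0.146 0.147 0.148]
tab [256 133] 601 [564.8 250.2] [14.5 42.9] 84.3 z [0.146 0.147 0.148]
tab [313 134] 803 [571.9 309.8] [19.2 44. ] 83.2 z [0.146 0.147 0.148]
shoulder [206  96] 430 [522.2 194.8] [22.  25.2] 83.1 z [0.091 0.092 0.093]
shoulder [256  99] 276 [530.4 254.1] [14.2 25.8] 81.8 z [0.09  0.092 0.093]
shoulder [307 100] 374 [537.3 313.8] [19.4 26.1] 84.4 z [0.09  0.092 0.093]
shoulder [209 155] 299 [572.7 189.2] [21.7 64.1] 81.8 z [0.09  0.092 0.093]
shoulder [302 161] 243 [604.7 305.7] [19.2 30.1] 84.6 z [0.09  0.092 0.093]
shoulder [255 161] 156 [604.5 245.8] [13.9 17. ] 84.6 z [0.091 0.092 0.093]
```

View pics/w2.png

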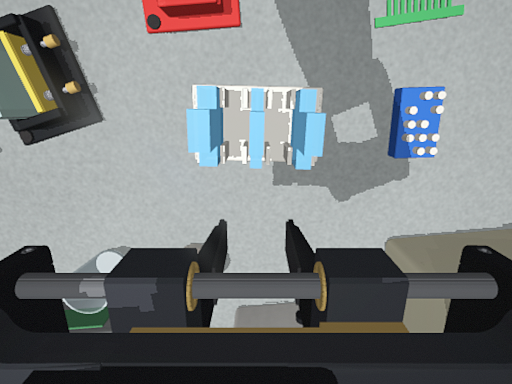

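The picture shows the three blocks at (205,125), (257,125) and (310,130), with the thin one in the middle (14.5 mm, top at 147 mm). It is upright and its yaw is about -6.6°.

Call:
servo_tool(
  deltas=[
    [[0, 0, 0, 0, 0, 0.13, 0.6], [0.85, -0.025, 0, 0, 0, 0, 0.6], [0, 0, 0.6, 0, 0, 0, 0.6], [0, 0, 0.6, 0, 0, 0, 0.6], [0, 0, 0.6, 0, 0, 0, 0.6], [0, 0, 0.4, 0, 0, 0, 0.6], [0, 0, 0.2, 0, 0, 0, 0.6], [0, 0, 0.07, 0, 0, 0, 0.6], [0, 0, 0, 0, 0, 0, 0.7], [0, 0, 0, 0, 0, 0, 0.75], [0, 0, 0, 0, 0, 0, 0.78]],
  ],
  grip_force=3,
)

```text
t: 12.25
eef_pos: [0.5671, 0.25, 0.1148]
tcp_rot: [[-0.993, 0.117, 0.002], [0.117, 0.993, 0.001], [-0.001, 0.001, -1.0]]
ft_force: [0.2, -0.2, -0.5]
finger_gap: 0.0217
finger_force: 0.0
```

Call:
servo_tool(
  deltas=[
    [[0, 0, 0, 0, 0, 0, 0.8], [0, 0, 0, 0, 0, 0, 0.82], [0, 0, 0, 0, 0, 0, 0.84], [0, 0, 0, 0, 0, 0, 0.9], [0, 0, 0, 0, 0, 0, 0.95], [0, 0, 0, 0, 0, 0, 0.95]],
  ],
)

```text
t: 13.0
eef_pos: [0.5665, 0.2498, 0.1138]
tcp_rot: [[-0.993, 0.117, -0.0], [0.117, 0.993, 0.0], [0.0, 0.0, -1.0]]
ft_force: [0.6, 0.3, 0.7]
finger_gap: 0.0149
finger_force: 3.0
```

15 mm confirmed. I'll grip firmer and lift.

Call:
servo_tool(
  deltas=[
    [[0, 0, 0, 0, 0, 0, 0.95], [0, 0, 0, 0, 0, 0, 0.95], [0, 0, -0.1, 0, 0, 0, 0.95], [0, 0, -0.2, 0, 0, 0, 0.95], [0, 0, -0.3, 0, 0, 0, 0.95], [0, 0, -0.4, 0, 0, 0, 0.95], [0, 0, -0.4, 0, 0, 0, 0.95], [0, 0, -0.4, 0, 0, 0, 0.95], [0, 0, -0.2, 0, 0, 0, 0.95], [0, 0, -0.1, 0, 0, 0, 0.95], [0, 0, 0, 0, 0, 0, 0.95]],
  ],
  grip_force=20,
)

```text
t: 14.38
eef_pos: [0.5665, 0.2497, 0.2398]
tcp_rot: [[-0.993, 0.117, -0.0], [0.117, 0.993, 0.0], [0.0, 0.0, -1.0]]
ft_force: [-0.3, 0.2, -0.9]
finger_gap: 0.0148
finger_force: 20.0
```

Run:
```python
from h import *
s=take("scene","s1");X=cloud(s);hsv=cv2.cvtColor(s["img"],cv2.COLOR_RGB2HSV)
plan([.4705,-.0560,.235],191.75)
crop(s,190,390,120,260,4,"pics/s1.png")
```

```text
t 14.43 tcp [566.2 249.6 239. ] F [-0.9  0.1 -2. ] gap 14.75 delta mm [  59.2 -314.7    4.3] units [ 0.987 -5.246  0.071] turn units [-0.002 -0.007 -1.848]
```

View pics/s1.png

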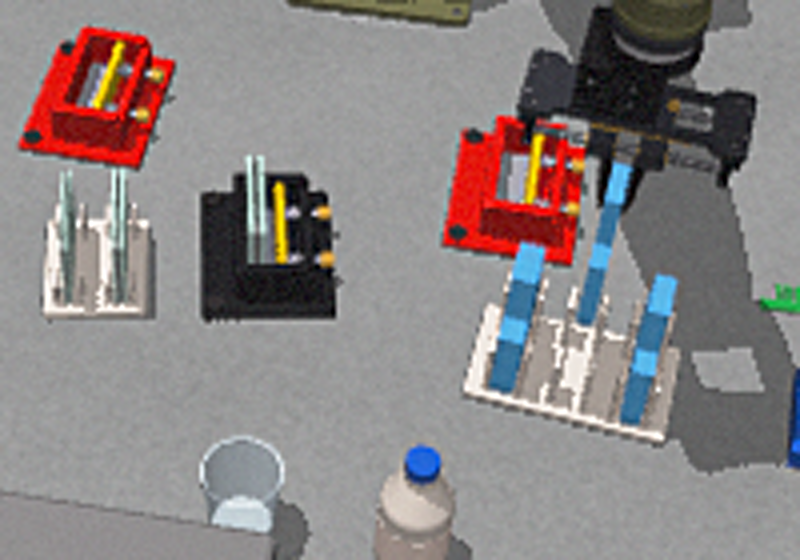

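The crop shows the block hanging straight from the gripper at (608,240), and the other two blocks are still in the rack. Now I'll carry it above the stand.

Call:
servo_tool(
  deltas=[
    [[0, 0, 0, 0, 0, -0.62, 0.95], [0, 0, 0, 0, 0, -0.62, 0.95], [0, 0, 0, 0, 0, -0.61, 0.95], [0.17, -0.3, 0, 0, 0, 0, 0.95], [0.34, -0.6, 0, 0, 0, 0, 0.95], [0.45, -0.8, 0, 0, 0, 0, 0.95], [0.45, -0.8, 0, 0, 0, 0, 0.95], [0.45, -0.8, 0, 0, 0, 0, 0.95], [0.39, -0.7, 0, 0, 0, 0, 0.95], [0.22, -0.4, 0, 0, 0, 0, 0.95], [0.12, -0.2, 0, 0, 0, 0, 0.95], [0, 0, 0, 0, 0, 0, 0.95]],
  ],
)

```text
t: 15.92
eef_pos: [0.4702, -0.0526, 0.2395]
tcp_rot: [[-0.979, -0.202, -0.0], [-0.202, 0.979, 0.0], [0.0, 0.0, -1.0]]
ft_force: [-0.4, 0.5, -1.7]
finger_gap: 0.015
finger_force: 19.9
```

Call:
servo_tool(
  deltas=[
    [[0, 0, 0, 0, 0, 0, 0.95], [0, 0, 0, 0, 0, 0, 0.95]],
  ],
)

```text
t: 16.18
eef_pos: [0.4709, -0.0513, 0.2397]
tcp_rot: [[-0.979, -0.205, -0.0], [-0.205, 0.979, 0.0], [0.0, 0.0, -1.0]]
ft_force: [-0.8, 0.5, -1.2]
finger_gap: 0.0152
finger_force: 19.9
```

Run:
```python
from h import *
s=take("wrist","w3");X=cloud(s);hsv=cv2.cvtColor(s["img"],cv2.COLOR_RGB2HSV)
plan([.4704,-.0556,.22],191.75)
crop(s,0,512,0,384,1,"pics/w3.png")
bl=(hsv[...,0]>90)&(hsv[...,0]<125)&(hsv[...,1]>60)
n,l,st,c=cv2.connectedComponentsWithStats(bl.astype(np.uint8))
for i in range(1,n):
    if st[i,4]>60:
        P=X[l==i]*1000;print(c[i].astype(int),st[i,4],np.round(np.nanpercentile(P,[2,50,98],axis=0),1).tolist())
g=(X[...,2]>.088)&(X[...,2]<.098)&(np.hypot(X[...,0]-.4737,X[...,1]+.0712)<.06)&~bl
P=X[g];print("glass",len(P),cv2.minAreaRect((P[:,:2]*1000).astype(np.float32)))
```

```text
t 16.23 tcp [470.9 -51.4 239.7] F [-0.   0.3 -1.2] gap 14.9 delta mm [ 1.4 -4.  19.7] units [ 0.023 -0.067  0.329] turn units [ 0.001 -0.001  0.009]
[258 228] 3719 [[435.6, -66.5, 43.4], [460.4, -52.2, 263.1], [496.4, -37.7, 342.9]]
[229 205] 81 [[512.2, -86.5, 9.8], [530.4, -75.7, 53.7], [554.4, -71.0, 55.8]]
[414 253] 1936 [[508.7, 176.5, 21.1], [536.6, 180.8, 78.9], [577.2, 205.1, 119.7]]
[405 299] 81 [[438.4, -12.9, 54.6], [600.4, 184.7, 92.6], [625.0, 224.6, 348.9]]
[436 305] 466 [[437.0, -1.3, 130.2], [567.5, 180.3, 146.9], [577.8, 195.4, 347.9]]
[254 333] 389 [[437.8, -101.3, 362.7], [447.2, -56.7, 363.9], [456.5, -12.1, 365.0]]
glass 704 ((473.7524108886719, -70.92993927001953), (100.11132049560547, 15.380149841308594), 11.247447967529297)
```

View pics/w3.png

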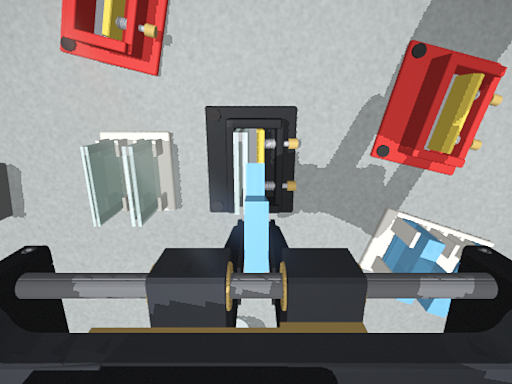

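The block hangs above the space at (255,180), with the glass at (240,170) and the plate at (260,145). I'll shift by (1.1, -4.2) mm and descend in stages, watching the force.

Call:
servo_tool(
  deltas=[
    [[0.018, -0.069, 0, 0, 0, 0, 0.95], [0, 0, 0.2, 0, 0, 0, 0.95], [0, 0, 0.25, 0, 0, 0, 0.95], [0, 0, 0.15, 0, 0, 0, 0.95], [0, 0, 0, 0, 0, 0, 0.95], [0, 0, 0, 0, 0, 0, 0.95]],
  ],
)

```text
t: 16.98
eef_pos: [0.4747, -0.0569, 0.2092]
tcp_rot: [[-0.979, -0.204, 0.013], [-0.204, 0.979, -0.002], [-0.012, -0.004, -1.0]]
ft_force: [2.3, 0.3, 16.2]
finger_gap: 0.0148
finger_force: 20.0
```

Call:
servo_tool(
  deltas=[
    [[0, 0, 0.08, 0, 0, 0, 0.95], [0, 0, 0.08, 0, 0, 0, 0.95], [0, 0, 0.08, 0, 0, 0, 0.95], [0, 0, 0, 0, 0, 0, 0.95]],
  ],
)

```text
t: 17.48
eef_pos: [0.4788, -0.057, 0.2002]
tcp_rot: [[-0.979, -0.204, 0.024], [-0.204, 0.979, -0.002], [-0.023, -0.007, -1.0]]
ft_force: [5.2, 2.0, 28.1]
finger_gap: 0.0149
finger_force: 20.0
```

Unexpected contact. I'll back up and look.

Call:
servo_tool(
  deltas=[
    [[0, 0, -0.15, 0, 0, 0, 0.95], [0, 0, -0.25, 0, 0, 0, 0.95], [0, 0, -0.3, 0, 0, 0, 0.95], [0, 0, -0.14, 0, 0, 0, 0.95], [0, 0, 0, 0, 0, 0, 0.95], [0, 0, 0, 0, 0, 0, 0.95]],
  ],
)

```text
t: 18.23
eef_pos: [0.4701, -0.0563, 0.2391]
tcp_rot: [[-0.979, -0.204, -0.001], [-0.204, 0.979, 0.0], [0.001, 0.0, -1.0]]
ft_force: [0.2, 0.3, -1.5]
finger_gap: 0.0147
finger_force: 20.0
```

Run:
```python
from h import *
plan([.4707,-.0557,.22],191.75)
c,sn=np.cos(YS),np.sin(YS)
for n in["scene","wrist"]:
    s=take(n,n+"4");X=cloud(s);hsv=cv2.cvtColor(s["img"],cv2.COLOR_RGB2HSV)
    L=(X[...,:2]-[.4713,-.0597])@np.array([[c,-sn],[sn,c]])*1000
    bl=(hsv[...,0]>90)&(hsv[...,0]<125)&(hsv[...,1]>60)&(abs(L[...,0])<65)&(abs(L[...,1])<40)&(X[...,2]<.29)
    print(n,bl.sum())
    for z in range(80,300,10):
        k=bl&(abs(X[...,2]*1000-z)<5)
        if k.sum()>3:print(z,k.sum(),"x",np.round(np.percentile(L[k][:,0],[2,98]),1),"y",np.round(np.percentile(L[k][:,1],[2,98]),1))
    g=(X[...,2]>.085)&(X[...,2]<.1)&(abs(L[...,0])<60)&(abs(L[...,1]+12)<14)&~bl
    P=X[g];print("glass",len(P),cv2.minAreaRect((P[:,:2]*1000).astype(np.float32)))
    if n=="scene":crop(s,205,305,110,210,6,"pics/s4.png")
```

```text
t 18.23 tcp [470.1 -56.3 239.1] F [ 0.2  0.3 -1.5] gap 14.68 delta mm [-0.7  0.5 19.1] units [-0.012  0.008  0.318] turn units [ 0.003 -0.007  0.002]
scene 203
180 5 x [59.4 64.5] y [-4.5  9.8]
190 8 x [58.5 64.9] y [-4.2  6.3]
200 8 x [59.5 64.5] y [-4.7  9. ]
210 16 x [52.2 63.1] y [-4.9  9.3]
220 32 x [29.6 62.2] y [-4.7 10.3]
230 14 x [28.7 55.8] y [-4.1 10.1]
240 8 x [29.3 34.5] y [-3.9  9.8]
250 11 x [25.  36.4] y [-4.4  9. ]
260 13 x [-9.8 35.3] y [-4.5 12.9]
270 49 x [-14.7  30.8] y [-4.4 13.4]
280 4 x [-5.7 16.1] y [10.4 13.3]
glass 62 ((473.86370849609375, -70.34003448486328), (103.69274139404297, 11.664310455322266), 10.17264175415039)
wrist 3330
130 7 x [-26.7 -26.5] y [-1.6  7.2]
150 14 x [-28.3 -28. ] y [-3.2  9. ]
160 15 x [-29.8 -29.3] y [-2.9  9.7]
170 15 x [-31.  -30.6] y [-2.6  9.4]
180 16 x [-32.3 -31.8] y [-3.2  9.2]
190 17 x [-33.3 -32.8] y [-3.   9.8]
200 18 x [-34.3 -33.9] y [-3.5  9.5]
210 684 x [-34.9  -9.6] y [-4.3 10.3]
220 54 x [-10.7  -9.7] y [-4.3 10.2]
230 73 x [-12.  -10.8] y [-3.9  9.9]
240 69 x [-13.  -11.9] y [-3.4 10.2]
250 103 x [-14.2  -9.3] y [-6.8 13. ]
260 188 x [-15.3  -9.1] y [-8.9 14.9]
270 1499 x [-15.5  15.2] y [-8.5 15.1]
280 265 x [-11.3   1.5] y [-11.5  18.4]
290 143 x [-11.4  -6.7] y [-12.5  19. ]
glass 602 ((473.9197692871094, -70.89421844482422), (100.47838592529297, 15.30012321472168), 11.132664680480957)
```

View pics/s4.png

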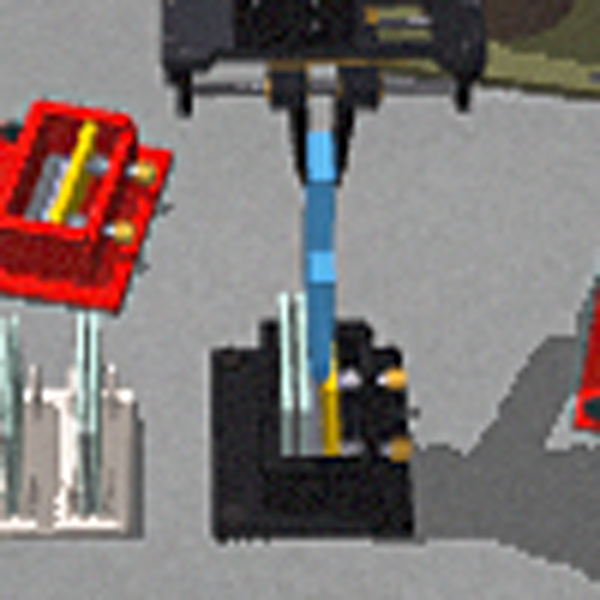

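The crop shows the held block at (320,260), leaning along its width in the grip. The glass at (290,370) is undisturbed. I'll check whether it already leaned before the contact.

Run:
```python
from h import *
c,sn=np.cos(YS),np.sin(YS)
def prof(s,o,yaw,zs):
    X=cloud(s);hsv=cv2.cvtColor(s["img"],cv2.COLOR_RGB2HSV)
    c,sn=np.cos(yaw),np.sin(yaw)
    L=(X[...,:2]-o)@np.array([[c,-sn],[sn,c]])*1000
    bl=(hsv[...,0]>90)&(hsv[...,0]<125)&(hsv[...,1]>60)&(abs(L[...,0])<75)&(abs(L[...,1])<20)&(X[...,2]<.30)
    for z in zs:
        k=bl&(abs(X[...,2]*1000-z)<4)
        if k.sum()>3:print(z,k.sum(),"x",np.round(np.percentile(L[k][:,0],[2,98]),1),"y",np.round(np.percentile(L[k][:,1],[2,98]),1))
print("w3 rel tcp");prof(load("w3"),np.array([.4709,-.0514]),YS,range(100,290,10))
print("s1 rel tcp (rack)");prof(load("s1"),np.array([.5662,.2496]),np.deg2rad(-6.7),range(100,290,10))
```

```text
w3 rel tcp
200 560 x [-35.6 -11.5] y [-8.2  5.5]
210 19 x [-13.3 -12.6] y [-7.6  5.8]
220 37 x [-15.6  51.5] y [-7.8  5.7]
230 20 x [-17.7 -17.1] y [-7.  6.]
240 22 x [-19.5 -18.9] y [-7.4  6.4]
250 35 x [-22.8 -17.4] y [-8.7  5.8]
260 1163 x [-23.1   5.4] y [-9.2  8.5]
270 403 x [-10.6  18.9] y [-13.6  12.9]
280 208 x [-10.8  -5.4] y [-15.   14.7]
s1 rel tcp (rack)
150 5 x [44.4 52.5] y [-7.   6.2]
160 7 x [42.4 48.1] y [-4.7  5.9]
170 5 x [43.1 48.5] y [-7.1  0.7]
180 6 x [44.8 50.1] y [-0.5  6.7]
190 5 x [43.1 51.9] y [-5.2  4. ]
200 8 x [42.7 48.9] y [-7.6  6.7]
210 13 x [20.2 50.3] y [-7.2  5.1]
220 25 x [17.2 48.4] y [-7.1  6.6]
230 11 x [16.2 22.7] y [-6.4  7. ]
240 5 x [20. 24.] y [-7.1  5. ]
250 10 x [15.5 24.3] y [-7.  7.]
260 8 x [14.6 23.1] y [-4.4  7.7]
270 43 x [-21.2  21.2] y [-7.6  7.6]
```

The block had swung before contact. Its foot, at 138 mm, brushed the neighbour's tab top at 147 mm during the carry. It is now pitched about 0.117 rad in the grip. I'll turn the tool about its y to make it upright, then remeasure that, the glass face and the neighbour's state.

Call:
servo_tool(
  deltas=[
    [[0, 0, -0.1, 0, 0, 0, 0.95], [0, 0, -0.1, 0, 0.2, 0, 0.95], [0, 0, 0, 0, 0.3, 0, 0.95], [0, 0, 0, 0, 0.17, 0, 0.95], [0, 0, 0, 0, 0, 0, 0.95], [0, 0, 0, 0, 0, 0, 0.95]],
  ],
  grip_force=25,
)

```text
t: 19.08
eef_pos: [0.4704, -0.0564, 0.2517]
tcp_rot: [[-0.972, -0.204, -0.114], [-0.203, 0.979, -0.024], [0.117, 0.0, -0.993]]
ft_force: [-0.4, 0.8, -1.7]
finger_gap: 0.0146
finger_force: 25.0
```

```bash
cat >> h.py <<'E'
def meas(tag):
    from rig import robot
    plan([.4707,-.0557,.22],191.75)
    c,sn=np.cos(YS),np.sin(YS)
    for n in["scene","wrist","top"]:
        s=take(n,n+tag);X=cloud(s);hsv=cv2.cvtColor(s["img"],cv2.COLOR_RGB2HSV)
        L=(X[...,:2]-[.4713,-.0597])@np.array([[c,-sn],[sn,c]])*1000
        blue=(hsv[...,0]>90)&(hsv[...,0]<125)&(hsv[...,1]>60)
        bl=blue&(abs(L[...,0])<75)&(abs(L[...,1])<30)&(X[...,2]<.3)
        print(n,bl.sum())
        if n!="top":
          for z in range(50,300,10):
            k=bl&(abs(X[...,2]*1000-z)<4)
            if k.sum()>3:print(z,k.sum(),"x",np.round(np.percentile(L[k][:,0],[2,98]),1),"y",np.round(np.percentile(L[k][:,1],[2,98]),1),"zmed",np.round(np.median(X[k][:,2])*1000,1))
        g=(X[...,2]>.09)&(X[...,2]<.098)&(abs(L[...,0])<60)&(abs(L[...,1]+12)<14)&~bl
        if g.sum()>5:
            print("glass",g.sum(),"x",np.round(np.percentile(L[g][:,0],[1,99]),1),"y",np.round(np.percentile(L[g][:,1],[1,50,99]),1))
        if n=="top":
            b2=blue&(X[...,2]>.138)&(X[...,2]<.16)&(X[...,1]>.15)&(X[...,1]<.35)
            nn,l,st,cc=cv2.connectedComponentsWithStats(b2.astype(np.uint8))
            for i in range(1,nn):
                if st[i,4]>15:
                    P=X[l==i];r=cv2.minAreaRect((P[:,:2]*1000).astype(np.float32));print("rack tab",np.round(r[0],1),np.round(r[1],1),round(r[2],1),np.round(np.percentile(P[:,2],[5,50,95]),3))
E
python3 -c "
from h import *
meas('5')"
```

```text
t 19.07 tcp [470.4 -56.4 251.7] F [-0.4  0.8 -1.7] gap 14.6 delta mm [-4.1  0.6 31.4] units [-0.068  0.01   0.524] turn units [ 0.001 -0.671  0.003]
scene 234
50 11 x [-56.   64.4] y [-25.8  23.8] zmed 49.3
160 5 x [52.4 63.7] y [-3.6  2.9] zmed 157.0
170 4 x [55.8 57.8] y [-4.2  2.7] zmed 169.7
180 6 x [52.  61.5] y [-4.   9.8] zmed 178.9
190 8 x [55.6 60.3] y [-4.   9.8] zmed 189.4
200 7 x [54.3 60.5] y [-4.1  9.8] zmed 199.6
210 9 x [50.2 60. ] y [-4.8  9.6] zmed 208.0
220 11 x [45.7 61.9] y [-4.7  9.7] zmed 220.7
230 24 x [27.3 56.2] y [-4.7  8.6] zmed 227.8
240 11 x [24.8 34. ] y [-4.2 10.1] zmed 238.1
250 8 x [26.3 34. ] y [-3.8  9.9] zmed 248.2
260 8 x [29.4 34.7] y [-4.6  9.1] zmed 258.1
270 9 x [19.2 34.4] y [-4.6 12.6] zmed 268.3
280 38 x [-11.6  33.9] y [-4.8 13.2] zmed 281.6
290 5 x [-2.9 15.9] y [-3.3 12.8] zmed 287.1
glass 41 x [-48.9  54.6] y [-18.   -8.4  -3.8]
wrist 3258
50 54 x [-51.7  57.8] y [-29.6  21.6] zmed 53.3
150 9 x [-38.2 -38. ] y [-0.7  7.2] zmed 150.1
160 8 x [-38.1 -38. ] y [-3.4  9. ] zmed 163.6
180 12 x [-38.2 -38. ] y [-3.1  9.6] zmed 177.0
190 15 x [-38.1 -37.9] y [-2.8  9.3] zmed 187.7
200 16 x [-38.1 -37.9] y [-3.4  9. ] zmed 198.4
210 17 x [-38.1 -37.8] y [-3.2  9.6] zmed 207.7
220 20 x [-38.1 -37.8] y [-3.6  9.3] zmed 217.4
230 697 x [-37.5 -11.9] y [-4.5 10.2] zmed 227.9
240 43 x [-12.2 -11.6] y [-4.1  9.8] zmed 239.8
250 59 x [-12.2 -11.7] y [-4.3 10.2] zmed 250.5
260 65 x [-12.1 -11.6] y [-4.1  9.8] zmed 259.6
270 131 x [-12.1  -6.8] y [-8.6 14.5] zmed 270.0
280 1426 x [-11.9  19.3] y [-7.7 13.9] zmed 282.7
290 167 x [-6.8 -3.9] y [-11.3  17.7] zmed 290.1
glass 394 x [-48.8  38.5] y [-18.9 -15.4  -2.9]
top 4
rack tab [574.9 307.2] [20.7 44.4] 85.7 [0.141 0.147 0.152]
rack tab [558.9 184.9] [22.7 44.5] 83.7 [0.143 0.147 0.151]
```

The block is now upright: its edge is at x = -38.0 from 150 to 220 mm, it is centred at x = +10, and its foot is at 148 mm. The neighbour is still in its slot. I'll shift -10 mm in x and +1.3 mm in y, then descend along world -z.

Call:
servo_tool(
  deltas=[
    [[0.08, 0.011, 0.01, 0, 0, 0, 0.95], [0.085, 0.011, 0.009, 0, 0, 0, 0.95], [0, 0, 0, 0, 0, 0, 0.95], [-0.0195, 0, 0.1655, 0, 0, 0, 0.95], [-0.0293, 0, 0.248, 0, 0, 0, 0.95], [-0.0195, 0, 0.1655, 0, 0, 0, 0.95], [-0.0098, 0, 0.083, 0, 0, 0, 0.95], [0, 0, 0, 0, 0, 0, 0.95], [0, 0, 0, 0, 0, 0, 0.95]],
  ],
)

```text
t: 20.35
eef_pos: [0.4608, -0.0572, 0.2123]
tcp_rot: [[-0.972, -0.204, -0.113], [-0.203, 0.979, -0.024], [0.116, -0.0, -0.993]]
ft_force: [-0.3, 0.3, -1.1]
finger_gap: 0.0144
finger_force: 25.0
```

```bash
python3 -c "
from h import *
meas('6')"
```

```text
t 20.35 tcp [460.8 -57.2 212.3] F [-0.3  0.3 -1.1] gap 14.43 delta mm [-9.1 -0.5 -8.8] units [-0.151 -0.009 -0.147] turn units [-0.002 -0.666  0.002]
scene 223
50 6 x [-49.1  56.6] y [-23.6  27. ] zmed 50.6
120 8 x [41.  54.4] y [-2.8  7.1] zmed 120.8
130 5 x [46. 52.] y [-3.6  7. ] zmed 132.1
140 6 x [44.3 49.5] y [-3.2  7.6] zmed 141.3
150 4 x [45.6 51. ] y [-3.2  7.2] zmed 150.0
160 10 x [44.  51.4] y [-3.9 10.7] zmed 160.7
170 8 x [41.8 49. ] y [-3.8 10.1] zmed 171.5
180 10 x [20.  48.2] y [-3.7 10.5] zmed 182.5
190 21 x [19.9 50.5] y [-3.5 11.2] zmed 189.1
200 9 x [19.6 26.8] y [-3.6 11.1] zmed 202.6
210 4 x [19.8 22.9] y [-3.1 10.6] zmed 209.0
220 9 x [18.9 26.5] y [-3.7 10. ] zmed 221.2
230 7 x [ 2.3 24.4] y [-3.7 14.3] zmed 228.6
240 35 x [-20.6  24.4] y [-3.5 12.4] zmed 241.3
250 7 x [-6.  27.4] y [-2.6 14.3] zmed 246.9
glass 42 x [-49.2  50.1] y [-17.8  -9.2  -3.8]
wrist 3675
50 55 x [-53.1  39.7] y [-29.2  16.9] zmed 53.3
110 10 x [-47.6 -47.4] y [-0.6  8.3] zmed 111.2
140 13 x [-47.6 -47.5] y [-2.  10.7] zmed 137.4
150 15 x [-47.6 -47.5] y [-1.7 10.4] zmed 149.0
160 16 x [-47.6 -47.3] y [-2.3 10.2] zmed 159.2
170 16 x [-47.6 -47.4] y [-2.  10.8] zmed 168.6
180 16 x [-47.6 -47.4] y [-1.8 10.5] zmed 177.7
190 669 x [-46.9 -21.4] y [-2.6 11.3] zmed 188.6
200 48 x [-21.6 -21.1] y [-2.2 11. ] zmed 200.4
210 54 x [-21.7 -21.1] y [-2.7 11.3] zmed 209.1
220 65 x [-21.7 -21.1] y [-2.9 11.1] zmed 220.2
230 122 x [-21.7 -16.2] y [-6.9 15.7] zmed 230.3
240 1205 x [-21.4   9.8] y [-7.1 15.2] zmed 243.2
250 180 x [-16.3   3.5] y [-10.7  19.1] zmed 250.3
260 247 x [-15.3  -1.3] y [-11.3  20.2] zmed 260.0
270 143 x [-14.1  -9.4] y [-7.9 16.9] zmed 269.1
280 73 x [-13.1 -10.4] y [-7.  15.7] zmed 279.4
290 13 x [-11.9   9.7] y [-5.2 14.1] zmed 287.8
glass 431 x [-49.6  19.7] y [-18.8 -15.   -4.4]
top 4
rack tab [573.9 307.4] [19.6 45.1] 84.2 [0.141 0.147 0.151]
rack tab [558.7 185. ] [22.9 44.2] 80.9 [0.142 0.147 0.152]
```

It is centred (x ≈ 0.5), upright, and about 1 mm off the glass face. I'll continue slowly.

Call:
servo_tool(
  deltas=[
    [[-0.0098, 0, 0.083, 0, 0, 0, 0.95], [-0.0098, 0, 0.083, 0, 0, 0, 0.95], [-0.0098, 0, 0.083, 0, 0, 0, 0.95], [-0.0098, 0, 0.083, 0, 0, 0, 0.95], [0, 0, 0, 0, 0, 0, 0.95]],
  ],
)

```text
t: 21.12
eef_pos: [0.4601, -0.057, 0.1911]
tcp_rot: [[-0.972, -0.204, -0.115], [-0.203, 0.979, -0.024], [0.118, 0.0, -0.993]]
ft_force: [-0.2, -0.4, -1.0]
finger_gap: 0.0148
finger_force: 25.0
```

Call:
servo_tool(
  deltas=[
    [[-0.0098, 0, 0.083, 0, 0, 0, 0.95], [-0.0098, 0, 0.083, 0, 0, 0, 0.95], [-0.0098, 0, 0.083, 0, 0, 0, 0.95], [-0.0098, 0, 0.083, 0, 0, 0, 0.95], [0, 0, 0, 0, 0, 0, 0.95]],
  ],
)

```text
t: 21.75
eef_pos: [0.4601, -0.057, 0.171]
tcp_rot: [[-0.972, -0.204, -0.115], [-0.203, 0.979, -0.023], [0.118, 0.001, -0.993]]
ft_force: [-0.7, -0.1, -1.7]
finger_gap: 0.0148
finger_force: 25.0
```

Call:
servo_tool(
  deltas=[
    [[-0.0098, 0, 0.083, 0, 0, 0, 0.95], [-0.0098, 0, 0.083, 0, 0, 0, 0.95], [-0.0098, 0, 0.083, 0, 0, 0, 0.95], [0, 0, 0, 0, 0, 0, 0.95]],
  ],
)

```text
t: 22.25
eef_pos: [0.4601, -0.0571, 0.156]
tcp_rot: [[-0.972, -0.204, -0.115], [-0.203, 0.979, -0.024], [0.118, 0.0, -0.993]]
ft_force: [-1.2, 0.5, -1.6]
finger_gap: 0.0147
finger_force: 25.0
```

Call:
servo_tool(
  deltas=[
    [[-0.0059, 0, 0.05, 0, 0, 0, 0.95], [-0.0059, 0, 0.05, 0, 0, 0, 0.95], [-0.0059, 0, 0.05, 0, 0, 0, 0.95], [0, 0, 0, 0, 0, 0, 0.95]],
  ],
)

```text
t: 22.75
eef_pos: [0.461, -0.0574, 0.1482]
tcp_rot: [[-0.972, -0.204, -0.113], [-0.202, 0.979, -0.024], [0.116, -0.001, -0.993]]
ft_force: [-0.5, -0.0, 2.5]
finger_gap: 0.0148
finger_force: 25.0
```

Call:
servo_tool(
  deltas=[
    [[-0.004, 0, 0.033, 0, 0, 0, 0.95], [-0.004, 0, 0.033, 0, 0, 0, 0.95], [0, 0, 0, 0, 0, 0, 0.95]],
  ],
)

```text
t: 23.12
eef_pos: [0.4611, -0.0573, 0.1442]
tcp_rot: [[-0.972, -0.204, -0.113], [-0.202, 0.979, -0.024], [0.115, -0.001, -0.993]]
ft_force: [0.1, -0.2, 4.9]
finger_gap: 0.0148
finger_force: 25.0
```

Call:
servo_tool(
  deltas=[
    [[-0.004, 0, 0.033, 0, 0, 0, 0.95], [-0.004, 0, 0.033, 0, 0, 0, 0.95], [0, 0, 0, 0, 0, 0, 0.95]],
  ],
)

```text
t: 23.5
eef_pos: [0.4612, -0.0572, 0.1402]
tcp_rot: [[-0.972, -0.204, -0.112], [-0.203, 0.979, -0.024], [0.115, -0.001, -0.993]]
ft_force: [0.2, -0.0, 4.5]
finger_gap: 0.0149
finger_force: 25.0
```

Contact is gentle (about 5 N), so I'll continue.

Call:
servo_tool(
  deltas=[
    [[-0.004, 0, 0.033, 0, 0, 0, 0.95], [-0.004, 0, 0.033, 0, 0, 0, 0.95], [-0.004, 0, 0.033, 0, 0, 0, 0.95], [-0.004, 0, 0.033, 0, 0, 0, 0.95], [0, 0, 0, 0, 0, 0, 0.95]],
  ],
)

```text
t: 24.12
eef_pos: [0.461, -0.0571, 0.1319]
tcp_rot: [[-0.972, -0.204, -0.113], [-0.203, 0.979, -0.024], [0.116, -0.0, -0.993]]
ft_force: [1.6, -0.0, 4.2]
finger_gap: 0.015
finger_force: 25.0
```

Call:
servo_tool(
  deltas=[
    [[-0.004, 0, 0.033, 0, 0, 0, 0.95], [-0.004, 0, 0.033, 0, 0, 0, 0.95], [-0.004, 0, 0.033, 0, 0, 0, 0.95], [0, 0, 0, 0, 0, 0, 0.95]],
  ],
)

```text
t: 24.62
eef_pos: [0.4609, -0.057, 0.1259]
tcp_rot: [[-0.972, -0.204, -0.113], [-0.203, 0.979, -0.024], [0.116, 0.0, -0.993]]
ft_force: [-0.0, 0.2, 4.5]
finger_gap: 0.0147
finger_force: 25.0
```

Call:
servo_tool(
  deltas=[
    [[-0.004, 0, 0.033, 0, 0, 0, 0.95], [-0.004, 0, 0.033, 0, 0, 0, 0.95], [-0.004, 0, 0.033, 0, 0, 0, 0.95], [-0.002, 0, 0.017, 0, 0, 0, 0.95], [0, 0, 0, 0, 0, 0, 0.95]],
  ],
)

```text
t: 25.25
eef_pos: [0.4607, -0.0573, 0.1185]
tcp_rot: [[-0.972, -0.204, -0.114], [-0.203, 0.979, -0.024], [0.116, -0.0, -0.993]]
ft_force: [1.0, -0.6, 3.5]
finger_gap: 0.0148
finger_force: 25.0
```

Call:
servo_tool(
  deltas=[
    [[-0.002, 0, 0.017, 0, 0, 0, 0.95], [-0.002, 0, 0.017, 0, 0, 0, 0.95], [0, 0, 0, 0, 0, 0, 0.95]],
  ],
)

```text
t: 25.62
eef_pos: [0.4606, -0.0572, 0.1164]
tcp_rot: [[-0.972, -0.204, -0.114], [-0.203, 0.979, -0.024], [0.117, -0.0, -0.993]]
ft_force: [1.8, -0.8, 2.8]
finger_gap: 0.0151
finger_force: 25.0
```

Call:
servo_tool(
  deltas=[
    [[-0.002, 0, 0.017, 0, 0, 0, 0.95], [0, 0, 0, 0, 0, 0, 0.95]],
  ],
)

```text
t: 25.88
eef_pos: [0.4606, -0.0573, 0.1158]
tcp_rot: [[-0.972, -0.204, -0.114], [-0.203, 0.979, -0.024], [0.117, -0.0, -0.993]]
ft_force: [-0.1, -1.4, 6.4]
finger_gap: 0.0152
finger_force: 25.0
```

Call:
servo_tool(
  deltas=[
    [[-0.002, 0, 0.017, 0, 0, 0, 0.95], [0, 0, 0, 0, 0, 0, 0.95]],
  ],
)

```text
t: 26.12
eef_pos: [0.4606, -0.0574, 0.1158]
tcp_rot: [[-0.972, -0.204, -0.115], [-0.202, 0.979, -0.024], [0.117, -0.0, -0.993]]
ft_force: [-2.4, -0.7, 10.5]
finger_gap: 0.0149
finger_force: 25.0
```

```bash
python3 -c "
from h import *
meas('7')"
```

```text
t 26.12 tcp [460.6 -57.4 115.8] F [-2.4 -0.7 10.5] gap 14.9 delta mm [   2.1   -0.5 -104.7] units [ 0.035 -0.008 -1.744] turn units [-0.002 -0.673  0.002]
scene 186
50 12 x [-43.3  65.7] y [-25.1  28.5] zmed 50.5
60 10 x [39.3 64. ] y [-21.1  19.2] zmed 57.8
70 6 x [45.5 52.1] y [-2.9  8.3] zmed 71.3
80 6 x [43.4 50.5] y [-2.5  8.7] zmed 80.4
90 22 x [-22.3  49.5] y [-4.6  9.4] zmed 89.9
100 7 x [19.7 50.1] y [-2.3  8.5] zmed 100.1
110 6 x [14.8 23.9] y [-2.   8.9] zmed 111.1
120 5 x [18.  25.2] y [-2.1  8.8] zmed 120.8
130 6 x [17.9 26. ] y [-2.1  8. ] zmed 132.5
140 13 x [-14.3  28.7] y [-2.9  8.8] zmed 141.9
150 16 x [-13.1  23.1] y [-2.5 12.5] zmed 148.1
240 5 x [27.1 30.3] y [-20.9   5.8] zmed 241.2
250 4 x [25.8 32.2] y [-24.2  12.4] zmed 247.6
260 4 x [26.1 33.9] y [-28.    1.5] zmed 259.9
glass 48 x [-45.1  53.3] y [-19.9 -15.   -4.9]
wrist 4112
50 93 x [-47.8  53.3] y [-29.8  15.7] zmed 53.4
60 16 x [-47.7 -47.6] y [-2.4 10.1] zmed 60.7
70 17 x [-47.7 -47.6] y [-2.1 10.7] zmed 70.9
80 18 x [-47.7 -47.5] y [-2.6 10.4] zmed 80.0
90 666 x [-47.6 -21.6] y [-2.7 11.2] zmed 91.9
1
[... 253 characters left out ...]
1.1   9.5] y [-7.3 15.8] zmed 147.0
160 235 x [-15.9  -0.2] y [-10.8  19.4] zmed 160.2
170 178 x [-14.9 -10. ] y [-10.   19.8] zmed 169.1
180 92 x [-13.6 -11. ] y [-7. 16.] zmed 179.3
190 35 x [-12.7   7.9] y [-5.6 14.3] zmed 188.4
200 8 x [-5.   7.6] y [-4.8 13.1] zmed 201.1
210 18 x [-27.9   0.1] y [-4.8 13.2] zmed 209.0
220 69 x [-32.3  -9.2] y [-18.6  15.2] zmed 218.9
230 76 x [-31.3 -15.5] y [-26.4  13.7] zmed 230.1
240 236 x [-20.4 -18.7] y [-28.7  29. ] zmed 242.1
250 19 x [-19.4 -17. ] y [-18.   20.2] zmed 253.0
glass 1001 x [-50.1   4.8] y [-19.5 -14.2  -3.3]
top 0
rack tab [574.2 307.1] [20.6 45. ] 82.9 [0.14  0.148 0.152]
rack tab [558.3 185.2] [23.1 45. ] 83.4 [0.141 0.147 0.152]
```

The shoulder is at 92 mm and the tab top at 147 mm, so the foot is on the gasket and the block is upright. I'll relieve the press and release gently.

Call:
servo_tool(
  deltas=[
    [[0.002, -0.008, -0.012, 0, 0, 0, 0.95], [0, 0, 0, 0, 0, 0, 0.95], [0, 0, 0, 0, 0, 0, 0.95]],
  ],
  grip_force=4,
)

```text
t: 26.65
eef_pos: [0.4604, -0.0575, 0.1155]
tcp_rot: [[-0.972, -0.204, -0.115], [-0.203, 0.979, -0.024], [0.117, 0.0, -0.993]]
ft_force: [-0.4, 0.5, 7.0]
finger_gap: 0.0147
finger_force: 4.0
```

Call:
servo_tool(
  deltas=[
    [[0, 0, 0, 0, 0, 0, 0.83], [0, 0, 0, 0, 0, 0, 0.8], [0, 0, 0, 0, 0, 0, 0.75], [0, 0, 0, 0, 0, 0, 0.7], [0, 0, 0, 0, 0, 0, 0.65], [0, 0, -0.2, 0, 0, 0, 0.65], [0, 0, -0.5, 0, 0, 0, 0.65], [0, 0, -0.8, 0, 0, 0, 0.65], [0, 0, -0.8, 0, 0, 0, 0.65], [0, 0, 0, 0, 0, 0, 0.65]],
  ],
)

```text
t: 27.9
eef_pos: [0.4793, -0.0548, 0.2585]
tcp_rot: [[-0.973, -0.204, -0.104], [-0.203, 0.979, -0.026], [0.107, -0.004, -0.994]]
ft_force: [-0.3, -1.1, -0.2]
finger_gap: 0.0331
finger_force: 0.0
```

```bash
python3 -c "
from h import *
meas('8')
s=load('wrist8');crop(s,100,400,60,285,2.6,'pics/w8.png')
"
```

```text
t 27.9 tcp [479.3 -54.8 258.5] F [-0.3 -1.1 -0.2] gap 33.08 delta mm [ 4.5  1.  39.2] units [0.075 0.017 0.654] turn units [-0.024 -0.615  0.002]
scene 167
50 6 x [-65.8  51.6] y [16.8 28.5] zmed 49.3
60 10 x [16.9 58.9] y [-23.8  17.9] zmed 60.7
70 5 x [45.  51.1] y [1.  8.4] zmed 70.9
80 6 x [45.5 49.9] y [-2.9  8.2] zmed 80.9
90 25 x [-35.7  50.9] y [-5.5  9.4] zmed 90.0
100 11 x [-33.1  47.4] y [-4.7  8.8] zmed 101.5
110 5 x [17.4 25.7] y [-2.1  9.1] zmed 107.7
120 4 x [20.5 26.2] y [-2.1  8.5] zmed 119.7
130 9 x [19.2 25.6] y [-1.9  8.6] zmed 129.3
140 14 x [-23.   24.8] y [-2.7  9.4] zmed 142.8
150 18 x [-13.1  23.5] y [-2.5  9.5] zmed 147.5
glass 45 x [-47.6  52.8] y [-20.2 -11.8  -5.7]
wrist 1013
50 22 x [-52.3  57.6] y [11.6 21.1] zmed 50.2
90 348 x [-47.4  48.2] y [-3.3 10.6] zmed 91.8
110 4 x [-21.6 -21.5] y [2.1 7.8] zmed 106.4
120 12 x [-21.6 -21.4] y [-2.3  9.9] zmed 119.6
130 12 x [-21.7 -21.5] y [-2.   9.7] zmed 131.7
140 10 x [-21.6 -21.5] y [-1.7 10.6] zmed 142.7
150 465 x [-20.8  21.5] y [-2.1 10.8] zmed 146.8
280 5 x [-0.3 15.9] y [19.9 26.3] zmed 282.1
glass 736 x [-48.6  49. ] y [-20.  -11.6  -3.1]
top 0
rack tab [574.2 307.3] [20.4 44.6] 82.7 [0.141 0.147 0.152]
rack tab [558.4 185.2] [23.5 45. ] 81.7 [0.143 0.148 0.153]
```

View pics/w8.png

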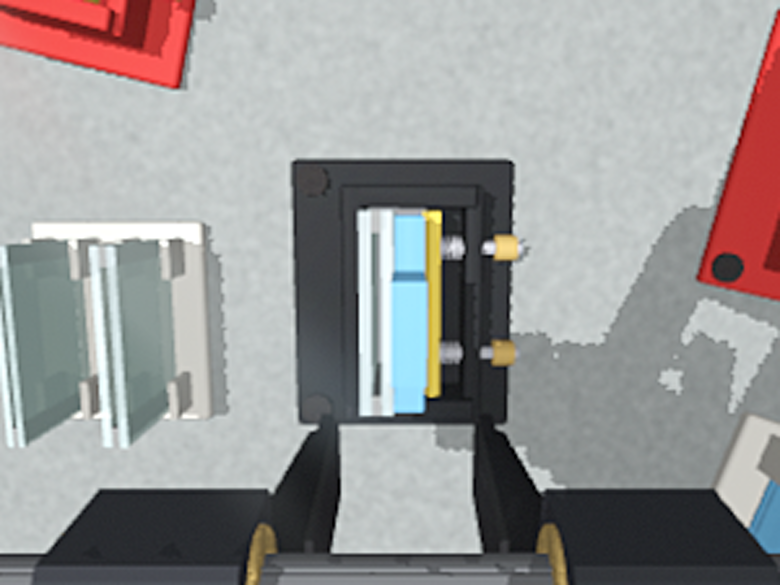

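The picture shows glass (375,310), block (408,310) and yellow plate (433,305) in close contact and parallel in the stand, with the springs compressed and the gripper clear. I'm handing in.

```bash
python3 -c "
from rig import robot
print(robot.sign_off())"
```

```text
the job is handed in; nothing more can be done
None
```

I pinched the glass at 16 mm, slid it back against the cheek and seated the 15 mm block beside it on the gasket, clamped and near upright, then handed in at about 28 s of the 67 s; on the way the block brushed the 23 mm block's tab (its top moved about 3 mm, still in its slot), and my first descent met unexpected contact of up to 28 N, so I backed off and went in again gently at 11 N or less.

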